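# Fetch the stone jar and hold the case open

### The arm

A 7-joint arm with a two-finger parallel gripper is mounted at the origin on a cart in front of the work surface, level with it; the furniture and walls round the work are solid. World frame = base frame: x ahead of the robot, y to its left, z up, the work surface at z = 0. Lengths are in m, angles in rad, forces in N, time in s.
With the tool pointing down it reaches from about 0.425 to 0.925 m from the base axis. Payload 6.8 kg.
Tool frame: the origin (TCP) lies midway between the tips of the shut fingers; the grasp point (between the pads) lies 19 mm behind it; x points along the fingers, y is the direction in which the jaws open and shut, and the axes are right-handed (so a half turn about x gives the same grasp; the last joint's range is limited). The gripper opens to 85 mm and grips with 20 to 120 N. Pads are 22 mm wide; open, the fingers measure 114 mm over their backs; the gripper's body (76 mm by 85 mm) begins 54 mm behind the grasp point. The pads swing forward as they close: fully open they stand 13 mm farther back than shut.
Start: joints at [-0.108, 0.477, 0.022, 1.555, -0.011, 1.109, -0.083], TCP at [0.675, 0, 0.231] pointing down, gripper open.
Joint ranges: [-2.96, 2.96], [-0.34, 2.1], [-1.41, 1.46], [0.24, 2.44], [-1.37, 4.51], [0.17, 1.92], [-2.96, 2.96]. Speed limits (rad/s): [2.39, 2.39, 3.14, 3.14, 3.14, 3.14, 3.14].

### API

Orientations are given as a rotation vector (axis times angle).
In Python, from bench import r gives the robot as it stands.
- The arm moves only by the tool carry_out, never from a script. Its argument "targets" is one flat list of numbers, 7 for each row, row after row: the finger opening in m, from 0 to 0.0854, then the shift along the tool's x, y, z in m, then the turn, a rotation vector about the tool's x, y, z in units of 5 degrees (1.0 is 5 degrees). A call has 1 to 12 rows; each row is the pose to reach, as a shift and turn from the pose measured when the call began, along the tool's axes at that moment; what a row does not reach only later rows make up. A row lasts 1/8 s, in which the tool goes at most 62.5 mm and 10.7 degrees, less where a joint would pass 70% of its speed; a pose out of reach is approached as far as the arm can. A call with a gripper value outside its range is refused whole. The fingers move at their own pace and stop on an object; "squeeze" is the grip in N (left out, the last holds). Time passes only in rows, so rows that repeat a pose let the fingers close. It gives the time, the measured TCP pose, the force and the opening at its end, in the units of the state.
- r.get_obs(): the state, without advancing time (a new reading comes with each control period).
- r.grab_frame(name): name is "scene" or "side" or "wrist"; returns the picture (400x640x3 uint8, blue, green, red); there is no depth.
- r.camera_info(name): a dict with "fx", "fy", "cx", "cy" (pixels), "D" ([k1, k2, p1, p2, k3] as OpenCV has them; the pictures are not rectified), "xyz" and "orientation" of the camera in the world. Camera axes: x right, y up, looking along -z (the intrinsics and any distortion apply to the point x, -y, -z); pixel columns grow to the right and rows downward; lengths in m; the calibration is good to about 2 mm. A picture is of the moment at which its call begins: read the wrist's pose just before it. camera_info takes no time and is no camera call; for the wrist camera it gives the pose at the moment of the call.
- r.hand_in(): hands the job in, once; it reports no verdict.
The state is a dict: "clock": time; "joints": joint angles; "qvel": joint speeds; "tau": joint torques, N m; "tcp_pos": TCP position; "orientation": TCP orientation; "contact_force": force on the tool from outside, world axes, zero at the start; "moment": the same for the moment, N m; "grip_width": finger opening in m.
Only numpy, scipy, OpenCV 4.12 (cv2) and the standard library are available. Lean on these libraries where they do the work, as an engineer would, in place of code of your own. Each camera call takes 0.05 s, during which the arm holds its last target. There are 200 camera calls.

### The job

I want to put the stones of one jar back into the wooden stone case. Take the jar off the little turntable (it spins freely) and stand it upright, wholly on the black-framed felt pad; after that, raise the glazed lid of the case by the brass pull tab on its front edge until it stands 45 degrees open (give or take 5), and keep holding it there: the lid falls shut if let go, so finish while still holding it by the tab. Do not disturb the other two jars or the loupe.

Things in the scene. Friction and masses are not known exactly. Their poses are not given: they have to be found in the camera images.
- jar_center (a point): centre (half-way up) of the jar to fetch: upright screw-cap glass jar with black cap, 38 mm diameter, 43 mm high, about 45 g; it stands somewhere on the turntable. Its z axis points up through the cap. It can be gripped round cap or glass from any side.
- stone_jar_1: the same jar; origin at the centre of its underside, z up
- platter_center (a point): centre of the top face of the turntable: a round plate 160 mm in diameter on a fixed foot, its top 28 mm above the desk; the plate spins almost without friction about this vertical axis, so a sideways push on the jar carries jar and plate round
- felt_pad: flat sorting pad fixed on the desk, 130 mm along its x, 110 mm along its y, 6 mm thick, grey felt in a black frame; origin at the centre of its underside (on the desk)
- lid_hinge (a point): middle of the lid's hinge line, at the back of the case, 36 mm above the desk. The case is a wooden box fixed on the desk, 130 mm deep (its x) by 190 mm wide (its y), 46 mm high with the lid shut. Axes are the case's: x points from the front (pull tab) to the hinge, y along the hinge, z up. The case's front wall is 132 mm before the hinge line.
- tab_grip (a point): grip point of the brass pull tab, moves with the lid: a flat tongue 20 mm wide (y), 6 mm thick, 29 mm proud of the lid's front edge. Point at mid-width, mid-thickness, 17 mm out from the front wall; lid shut: 149 mm before the hinge line, 4 mm above it. Can be pinched across its width, fingers straight down in front of the case; it turns between them as the lid rises.
- stone_case_lid (a joint): lid angle in rad: 0 shut, 0.785 = 45 degrees open, stops at 1.83; the tab rises and goes back in an arc about the hinge line. The lid falls shut when let go at any angle below about 70 degrees; lifting takes less than 3 N at the tab.
- jar2_center (a point): centre of a second like jar standing on the desk behind the pad: leave alone
- jar3_center (a point): centre of a third like jar standing on the desk behind the pad: leave alone
- loupe_center (a point): centre of a folded loupe, 27x44x14 mm, lying on the desk beyond the turntable: leave alone
Not all that is in view belongs to the job. Leave any red look-alike of the felt_pad alone.

How it is judged:
By the outcome, as a careful person would: the job done as asked, in the order asked, and still so for the second after the job is handed in, while the arm keeps its last pose, push and grip.
It also fails if it takes over 53 s, if anything falls off the work surface, if the arm or the gripper's body presses on something with over 40 N, if the wrist force passes 120 N, or if a joint passes its speed limit or range.

## Working session

There is one attempt and no reset: what is moved stays moved. The work goes in short steps, Python scripts to look and compute and a tool call to move; the robot and the scene stay as the last step left them, time stands still between calls to the robot, and variables do not carry over. Pictures are saved under pics/ and viewed, about 8 in all and at most 12, crops included, and the job is handed in when it is done.

Besides the shell and the picture viewer there is one more tool, called as a command line: name --argument value ..., lists and objects as JSON in quotes. carry_out: Moves the arm, as the interface text tells. Its arguments: {"type":"object","properties":{"targets":{"type":"array","items":{"type":"number"}},"squeeze":{"type":"number"}},"required":["targets"]}

```bash
mkdir -p pics
cat > h.py <<'E'
import numpy as np, cv2
from scipy.spatial.transform import Rotation as R
from bench import r
def cam(n):
    c=r.camera_info(n); K=np.array([[c['fx'],0,c['cx']],[0,c['fy'],c['cy']],[0,0,1.]])
    o=np.array(c['orientation'],float)
    M=(R.from_rotvec(o) if o.size==3 else R.from_quat(o) if o.size==4 else R.from_matrix(o.reshape(3,3))).as_matrix()
    return K,np.array(c['D'],float),np.array(c['xyz'],float),M
def ray(c,uv):
    K,D,p,M=c; u=cv2.undistortPoints(np.array(uv,float).reshape(-1,1,2),K,D)[:,0]
    return np.c_[u[:,0],-u[:,1],-np.ones(len(u))]@M.T
def onz(c,uv,z):
    d=ray(c,uv); return c[2]+d*((z-c[2][2])/d[:,2])[:,None]
def proj(c,P):
    K,D,p,M=c; q=(np.atleast_2d(P)-p)@M*[1,-1,-1]
    return cv2.projectPoints(q,np.zeros(3),np.zeros(3),K,D)[0][:,0]
def st():
    o=r.get_obs(); print({k:np.round(o[k],4).tolist() for k in('clock','tcp_pos','orientation','contact_force','grip_width')}); return o
E
python3 - <<'E'
from h import *
st()
for n in('scene','side','wrist'):
    print(n,r.camera_info(n)); f=r.grab_frame(n); cv2.imwrite(f'pics/{n}0.png',f)
E
```

```text
{'clock': 0.0, 'tcp_pos': [0.6744, -0.0, 0.2303], 'orientation': [1.2082, 1.2104, -1.2105], 'contact_force': [-1.0991, 0.0485, 0.2133], 'grip_width': 0.0853}
scene {'fx': 478.7569154949582, 'fy': 478.7569154949582, 'cx': 321.42731287204623, 'cy': 196.84947480138845, 'D': array([-0.07199561,  0.        ,  0.        ,  0.        ,  0.        ]), 'xyz': array([-0.34246908,  0.5538397 ,  0.81620339]), 'orientation': array([ 0.57204025, -0.99543226, -1.92915679])}
side {'fx': 465.54822521730944, 'fy': 465.54822521730944, 'cx': 320.50445904833174, 'cy': 194.5957337649343, 'D': array([-0.00729989,  0.        ,  0.        ,  0.        ,  0.        ]), 'xyz': array([0.13236942, 0.58730448, 0.70522077]), 'orientation': array([ 0.3284825 , -1.05461738, -2.29923691])}
wrist {'fx': 310.0135765198495, 'fy': 310.0135765198495, 'cx': 325.8840069612793, 'cy': 199.48845319897896, 'D': array([0.00208122, 0.        , 0.        , 0.        , 0.        ]), 'xyz': array([0.6750659 , 0.06511833, 0.3731513 ]), 'orientation': array([-0.26276971,  0.00140838,  0.00073175])}
```

View pics/scene0.png

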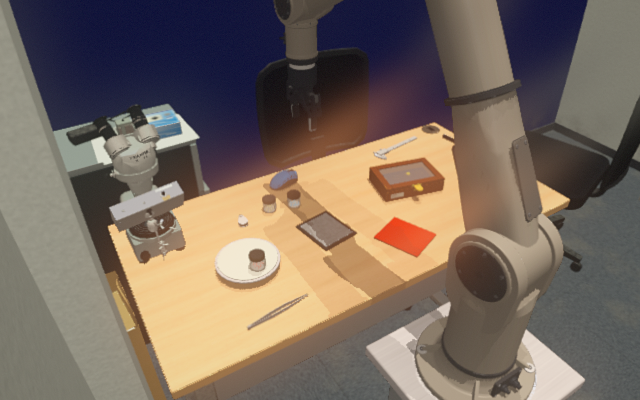

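View pics/side0.png

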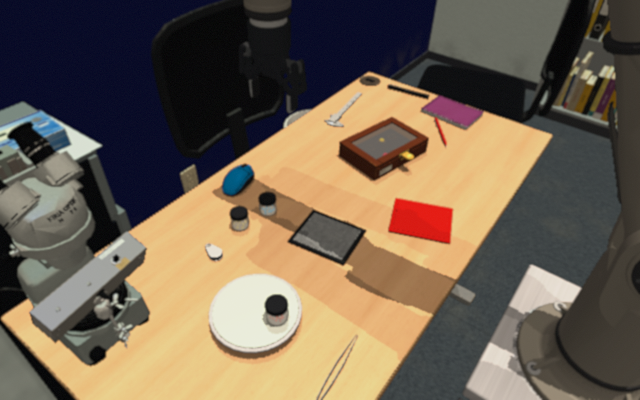

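View pics/wrist0.png

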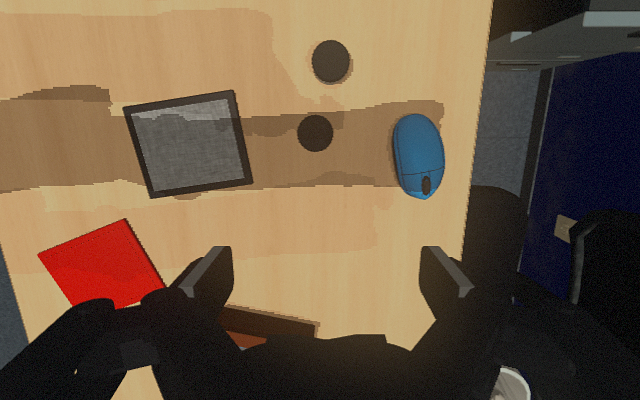

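Scene/side: the target jar is on the white turntable (side: cap at 276,304), the pad's centre is at about (326,237), and the brass tab is at (407,156). Wrist: pad corners at about (124,106), (234,91), (252,184), (151,198); caps of the other two jars at (331,61) and (315,133).

Run:
```python
from h import *
w,s,sc=cam('wrist'),cam('side'),cam('scene')
P=onz(w,[(124,106),(234,91),(252,184),(151,198)],.006); print('pad',P.round(4),P.mean(0).round(4),[np.linalg.norm(P[i]-P[i-1]).round(4) for i in range(4)])
print('jars w',onz(w,[(331,61),(315,133)],.043).round(3))
for n,c,jc in(('side',s,(276,304)),('scene',sc,(257,256))):
    f=cv2.imread(f'pics/{n}0.png'); h=cv2.cvtColor(f,cv2.COLOR_BGR2HSV); g=h[...,2]
    def comps(m,name,z,amin):
        k,l,stt,ce=cv2.connectedComponentsWithStats(m.astype(np.uint8))
        for i in range(1,k):
            if stt[i,4]>=amin: print(n,name,stt[i].tolist(),ce[i].round(1),onz(c,[ce[i]],z).round(4)[0])
    win=np.zeros(g.shape,bool); win[jc[1]-30:jc[1]+30,jc[0]-25:jc[0]+25]=1
    comps((g<75)&win,'cap',.035,40)
    comps((g>130)&(h[...,1]<60)&(np.arange(400)[:,None]>200)&(np.arange(640)[None]<320)&(np.arange(640)[None]>190),'plate',.028,300)
    tc=(407,156) if n=='side' else (418,187)
    win[:]=0; win[tc[1]-15:tc[1]+15,tc[0]-18:tc[0]+18]=1
    comps((h[...,1]>190)&(g>150)&(h[...,0]>18)&(h[...,0]<35)&win,'tab',.040,4)
f=cv2.imread('pics/side0.png')
a=cv2.resize(f[105:185,325:440],None,fx=5,fy=5,interpolation=2); b=cv2.resize(f[265:355,200:310],None,fx=4,fy=4,interpolation=2)
H=max(a.shape[0],b.shape[0]);o=np.zeros((H,a.shape[1],3),np.uint8);o[:a.shape[0]]=a
cv2.imwrite('pics/c1.png',o)
```

```text
pad [[ 0.4456  0.076   0.006 ]
 [ 0.5716  0.0922  0.006 ]
 [ 0.5852 -0.0143  0.006 ]
 [ 0.4604 -0.032   0.006 ]] [0.5157 0.0305 0.006 ] [np.float64(0.1089), np.float64(0.1271), np.float64(0.1074), np.float64(0.1261)]
jars w [[0.68  0.117 0.043]
 [0.663 0.048 0.043]]
side cap [266, 295, 21, 21, 365] [276.  305.1] [0.471  0.2431 0.035 ]
side plate [209, 274, 93, 79, 5246] [252.8 313.3] [0.4949 0.2763 0.028 ]
scene plate [215, 238, 65, 45, 2044] [245.9 260.2] [0.4885 0.272  0.028 ]
```

View pics/c1.png

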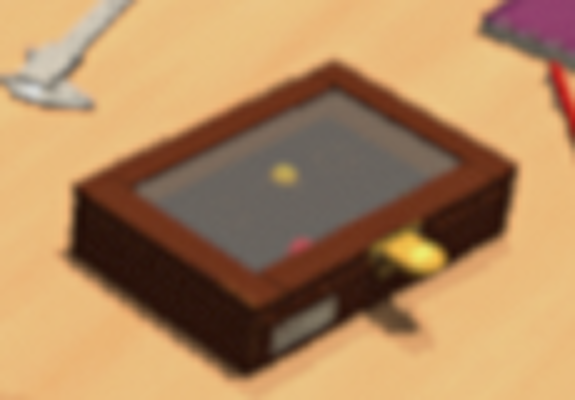

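Run:
```python
from h import *
s,sc=cam('side'),cam('scene')
C=onz(s,np.array([(77,187),(337,62),(515,168),(250,303)])/5+[325,105],.046)
print(C.round(4),[np.linalg.norm(C[i]-C[i-1]).round(4) for i in range(4)])
# depth dir: front edge = left..? print dirs
fr=(C[2]+C[3])/2; bk=(C[0]+C[1])/2; print('front mid',fr,'back mid',bk)
x=(bk-fr)/np.linalg.norm(bk-fr); print('x',x.round(3),'yaw',np.degrees(np.arctan2(x[1],x[0])),'front edge yaw',[np.degrees(np.arctan2(*(a-b)[1::-1])) for a,b in((C[2],C[3]),(C[1],C[0]),(C[0],C[3]),(C[1],C[2]))])
print('tab grip from box',(fr-x*.017).round(4)); print('tab px',onz(s,[np.array((415,255))/5+[325,105]],.041).round(4))
print('jar top',onz(s,[(276,305.1)],.064).round(4),onz(s,[(276,302)],.071).round(4))
f=cv2.imread('pics/scene0.png')[235:285,235:285]; g=cv2.cvtColor(f,cv2.COLOR_BGR2HSV)[...,2]
k,l,a,c=cv2.connectedComponentsWithStats((g<95).astype(np.uint8)); 
for i in range(1,k):
    if a[i,4]>30: print('scene cap',a[i],onz(sc,[c[i]+235],.064).round(4))
print('T',R.from_rotvec(r.get_obs()['orientation']).as_matrix().round(3))
```

```text
[[ 0.656  -0.2134  0.046 ]
 [ 0.6138 -0.3959  0.046 ]
 [ 0.4921 -0.3644  0.046 ]
 [ 0.5384 -0.186   0.046 ]] [np.float64(0.1208), np.float64(0.1874), np.float64(0.1257), np.float64(0.1843)]
front mid [ 0.51524785 -0.27521814  0.046     ] back mid [ 0.63491339 -0.30467885  0.046     ]
x [ 0.971 -0.239  0.   ] yaw -13.830713135811349 front edge yaw [np.float64(-104.55266120460156), np.float64(-103.0308481976631), np.float64(-13.113042419164154), np.float64(-14.520195046258102)]
tab grip from box [ 0.4987 -0.2712  0.046 ]
tab px [[ 0.4987 -0.2739  0.041 ]]
jar top [[0.4564 0.2579 0.064 ]] [[0.4569 0.2569 0.071 ]]
T [[-0.001  1.    -0.   ]
 [-0.    -0.    -1.   ]
 [-1.    -0.001  0.   ]]
```

carry_out --targets '[0.0853,0.01,-0.06,-0.05,0,0,0,0.0853,0.02,-0.11,-0.1,0,0,0,0.0853,0.03,-0.16,-0.16,0,0,0,0.0853,0.05,-0.217,-0.22,0,0,0,0.0853,0.05,-0.217,-0.22,0,0,0,0.0853,0.05,-0.217,-0.22,0,0,0,0.0853,0.05,-0.217,-0.22,0,0,0,0.0853,0.05,-0.217,-0.22,0,0,0]' --squeeze 30

```text
clock: 1.15
tcp_pos: [0.4587, 0.2187, 0.181]
orientation: [1.211, 1.208, -1.212]
contact_force: [-0.1, -0.3, 0.1]
grip_width: 0.0854
```

Run:
```python
from h import *
st(); w=cam('wrist'); f=r.grab_frame('wrist'); cv2.imwrite('pics/w1.png',f)
np.savez('w1.npz',p=w[2],M=w[3]); print(w[2],proj(w,[[.457,.257,.071],[.4925,.274,.028]]))
```

```text
{'clock': 1.15, 'tcp_pos': [0.4587, 0.2187, 0.181], 'orientation': [1.2106, 1.2082, -1.2118], 'contact_force': [-0.0748, -0.2978, 0.105], 'grip_width': 0.0854}
[0.45934925 0.28387653 0.32374184] [[323.21621634 150.40310584]
 [361.74901542 126.9443701 ]]
```

View pics/w1.png

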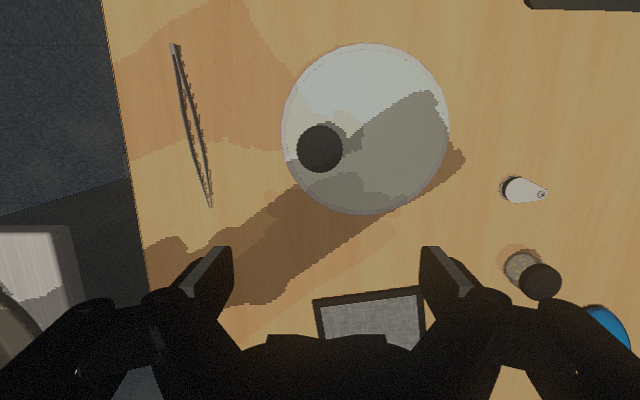

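Cap at (319,148) and plate centre at about (365,129): jar at (0.454, 0.2585), about 44 mm from the plate centre. Descending and gripping.

carry_out --targets '[0.0853,0.03,-0.005,-0.04,0,0,0,0.0853,0.08,-0.005,-0.04,0,0,0,0.0853,0.12,-0.005,-0.04,0,0,0,0.0853,0.149,-0.005,-0.04,0,0,0,0.0853,0.149,-0.005,-0.04,0,0,0,0.0853,0.149,-0.005,-0.04,0,0,0,0.06,0.149,-0.005,-0.04,0,0,0,0.045,0.149,-0.005,-0.04,0,0,0,0.03,0.149,-0.005,-0.04,0,0,0,0.03,0.149,-0.005,-0.04,0,0,0,0.03,0.149,-0.005,-0.04,0,0,0,0.03,0.149,-0.005,-0.04,0,0,0]' --squeeze 30

```text
clock: 2.7
tcp_pos: [0.4541, 0.259, 0.0328]
orientation: [1.212, 1.208, -1.211]
contact_force: [-1.0, -0.8, 5.4]
grip_width: 0.0372
```

Run:
```python
from h import *
st(); f=r.grab_frame('side'); cv2.imwrite('pics/s2.png',cv2.resize(f[200:380,180:360],None,fx=3,fy=3,interpolation=2))
```

```text
{'clock': 2.7, 'tcp_pos': [0.4541, 0.259, 0.0328], 'orientation': [1.2115, 1.2079, -1.211], 'contact_force': [-0.9658, -0.814, 5.4378], 'grip_width': 0.0372}
```

View pics/s2.png

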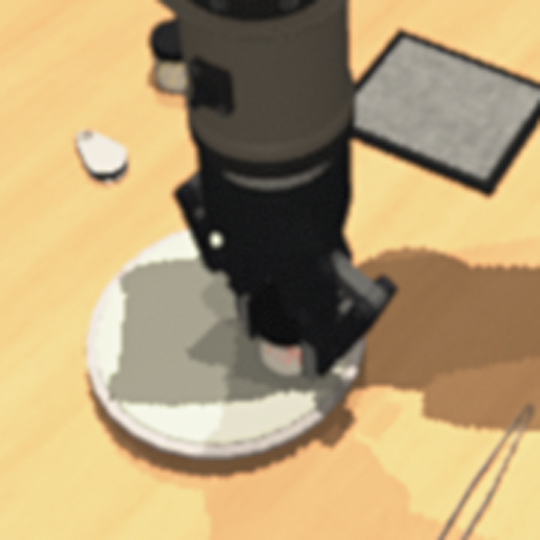

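The jar is between the fingers (opening 37 mm). Lifting, carrying over the pad.

carry_out --targets '[0.03,-0.03,0,0,0,0,0,0.03,-0.07,0,0,0,0,0,0.03,-0.08,0.01,0.04,0,0,0,0.03,-0.08,0.025,0.09,0,0,0,0.03,-0.08,0.04,0.14,0,0,0,0.03,-0.08,0.055,0.19,0,0,0,0.03,-0.08,0.062,0.228,0,0,0,0.03,-0.08,0.062,0.228,0,0,0,0.03,-0.08,0.062,0.228,0,0,0,0.03,-0.08,0.062,0.228,0,0,0]' --squeeze 30

```text
clock: 4.0
tcp_pos: [0.5152, 0.0324, 0.1128]
orientation: [1.21, 1.21, -1.209]
contact_force: [-0.2, 0.5, -0.6]
grip_width: 0.0373
```

Run:
```python
from h import *
st(); f=r.grab_frame('side'); a=cv2.resize(f[90:290,230:430],None,fx=3,fy=3,interpolation=2)
cv2.imwrite('pics/s3.png',a); cv2.imwrite('pics/s3full.png',f)
```

```text
{'clock': 4.0, 'tcp_pos': [0.5152, 0.0324, 0.1128], 'orientation': [1.2102, 1.2096, -1.2089], 'contact_force': [-0.2061, 0.5043, -0.5644], 'grip_width': 0.0373}
```

View pics/s3.png

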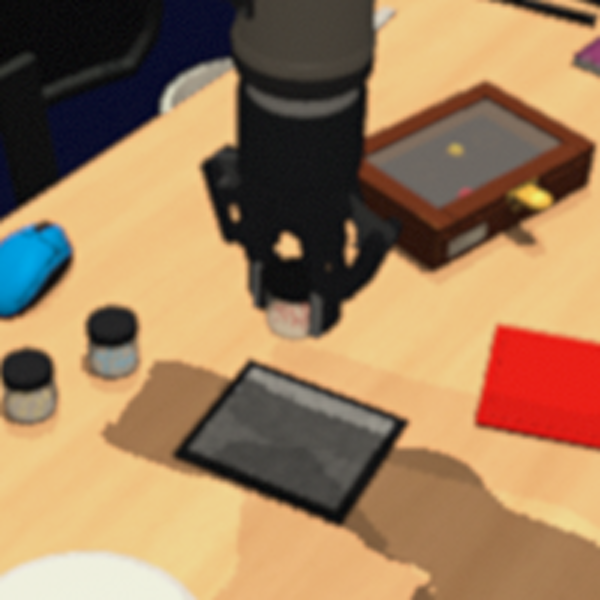

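carry_out --targets '[0.03,0.04,0,0,0,0,0,0.03,0.08,0,0,0,0,0,0.03,0.095,0,0,0,0,0,0.03,0.1,0,0,0,0,0,0.03,0.102,0,0,0,0,0,0.03,0.102,0,0,0,0,0,0.03,0.102,0,0,0,0,0]'

```text
clock: 4.92
tcp_pos: [0.5158, 0.0324, 0.0116]
orientation: [1.211, 1.208, -1.208]
contact_force: [0.7, 0.6, -1.3]
grip_width: 0.0375
```

Run:
```python
from h import *
st(); s=cam('side'); P=onz(s,np.array([(250,363),(406,423),(343,522),(177,456)])/3+[230,90],.006); print(P.round(4),P.mean(0))
```

```text
{'clock': 4.925, 'tcp_pos': [0.5158, 0.0324, 0.0116], 'orientation': [1.2111, 1.2085, -1.208], 'contact_force': [0.7207, 0.5949, -1.2542], 'grip_width': 0.0375}
[[ 0.5833 -0.009   0.006 ]
 [ 0.4595 -0.0274  0.006 ]
 [ 0.4432  0.074   0.006 ]
 [ 0.5661  0.0951  0.006 ]] [0.51301456 0.03318574 0.006     ]
```

Pad centre confirmed from two views; the jar is about 1 mm above the felt. Lowering until contact.

carry_out --targets '[0.03,0.001,0,0,0,0,0,0.03,0.0015,0,0,0,0,0,0.03,0.002,0,0,0,0,0,0.03,0.002,0,0,0,0,0]'

```text
clock: 5.42
tcp_pos: [0.5163, 0.0324, 0.0108]
orientation: [1.212, 1.208, -1.208]
contact_force: [-3.8, -0.4, 13.8]
grip_width: 0.0374
```

carry_out --targets '[0.036,-0.0008,0,0,0,0,0,0.042,-0.0008,0,0,0,0,0,0.05,-0.0008,0,0,0,0,0,0.0853,-0.0008,0,0,0,0,0,0.0853,-0.0008,0,0,0,0,0,0.0853,-0.001,0,0,0,0,0,0.0853,-0.03,0,0,0,0,0,0.0853,-0.07,0,0,0,0,0,0.0853,-0.12,0,0,0,0,0,0.0853,-0.15,0,0,0,0,0,0.0853,-0.15,0,0,0,0,0]'

```text
clock: 6.8
tcp_pos: [0.5176, 0.0325, 0.1633]
orientation: [1.215, 1.205, -1.203]
contact_force: [-0.6, -0.3, -0.3]
grip_width: 0.0852
```

Run:
```python
from h import *
st(); f=r.grab_frame('side'); cv2.imwrite('pics/s4.png',cv2.resize(f[90:290,230:430],None,fx=3,fy=3,interpolation=2))
s=cam('side'); print(proj(s,[[.515,.032,.049],[.515,.032,.006]]))
o=r.get_obs(); M=R.from_rotvec(o['orientation'])
yaw=np.radians(-13.8); x=np.array([np.cos(yaw),np.sin(yaw),0]); y=np.array([-x[1],x[0],0])
# jaw axis along case y: turn about vertical
T=np.c_[[0,0,-1],-y,np.cross([0,0,-1],-y)]
print('turn tool x (deg)',np.degrees((M.inv()*R.from_matrix(T)).as_rotvec()),np.degrees((M.inv()*R.from_matrix(T*[1,-1,-1])).as_rotvec()),'q7',o['joints'])
```

```text
{'clock': 6.8, 'tcp_pos': [0.5176, 0.0325, 0.1633], 'orientation': [1.2148, 1.2045, -1.2033], 'contact_force': [-0.5959, -0.3247, -0.2533], 'grip_width': 0.0852}
[[327.97475802 220.60362025]
 [327.38788238 235.44010554]]
turn tool x (deg) [103.75401408  -0.2967704   -0.11841662] [-76.24559925   0.11089038  -0.27790848] q7 [-0.13789572  0.30256984 -0.05346105  1.99873365  0.02083564  0.8359799
 -0.20362589]
```

View pics/s4.png

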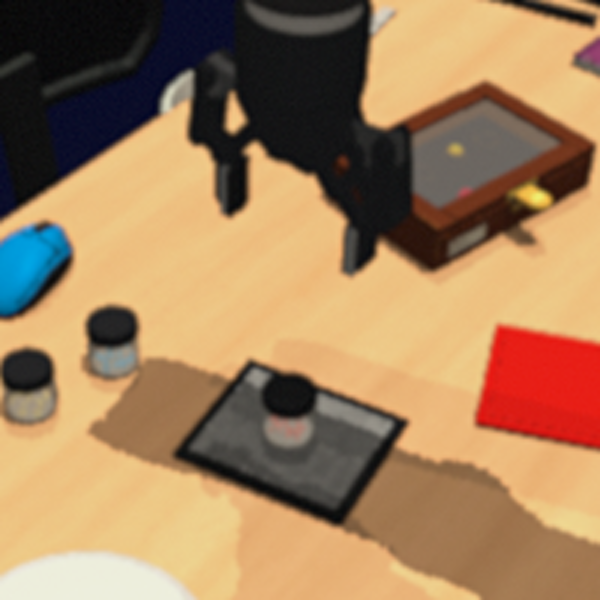

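The jar stands upright mid-pad (crop: cap 289,395, base 289,430), matching the predicted pixels. Next: hover over the tab with the jaws turned across it.

carry_out --targets '[0.0853,0,-0.002,0.035,-2,0,0,0.0853,0,-0.005,0.075,-4,0,0,0.0853,0,-0.008,0.115,-6,0,0,0.0853,0,-0.01,0.155,-8,0,0,0.0853,0,-0.012,0.195,-10,0,0,0.0853,0,-0.015,0.235,-12,0,0,0.0853,0,-0.017,0.275,-14,0,0,0.0853,0,-0.019,0.3045,-15.25,0,0,0.0853,0,-0.019,0.3045,-15.25,0,0,0.0853,0,-0.019,0.3045,-15.25,0,0,0.0853,0,-0.019,0.3045,-15.25,0,0]'

```text
clock: 8.22
tcp_pos: [0.4973, -0.2705, 0.1606]
orientation: [0.19, 1.559, -0.186]
contact_force: [0.8, -0.3, -0.1]
grip_width: 0.0853
```

Run:
```python
from h import *
o=st(); w=cam('wrist'); f=r.grab_frame('wrist'); cv2.imwrite('pics/w5.png',f)
np.savez('w5.npz',p=w[2],M=w[3]); print(proj(w,[[.4987,-.272,.040],o['tcp_pos']]),R.from_rotvec(o['orientation']).as_matrix().round(3))
h=cv2.cvtColor(f,cv2.COLOR_BGR2HSV); m=((h[...,1]>150)&(h[...,2]>110)&(h[...,0]>20)&(h[...,0]<35)).astype(np.uint8)
k,l,a,c=cv2.connectedComponentsWithStats(m)
for i in range(1,k):
    if a[i,4]>40: print(a[i],c[i].round(1),onz(w,[c[i]],.043).round(4))
```

```text
{'clock': 8.225, 'tcp_pos': [0.4973, -0.2705, 0.1606], 'orientation': [0.1899, 1.5591, -0.1856], 'contact_force': [0.8401, -0.2922, -0.0874], 'grip_width': 0.0853}
[[324.55034475 194.61475725]
 [326.49922229 251.19931693]] [[ 0.004  0.237  0.972]
 [ 0.002  0.972 -0.237]
 [-1.     0.003  0.003]]
[311 178  21  30 440] [320.  191.7] [[ 0.4945 -0.275   0.043 ]]
```

View pics/w5.png

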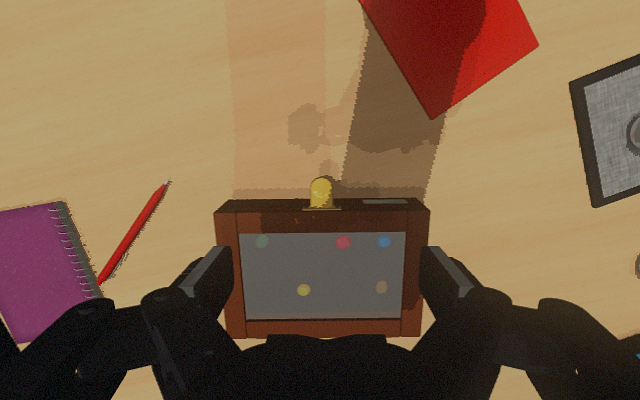

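Run:
```python
from h import *
o=r.get_obs(); w=cam('wrist'); M=R.from_rotvec(o['orientation']).as_matrix()
for n,uv,z in(('tip',(321,177.5),.041),('L',(311,193),.043),('R',(331.5,193),.043),('tabmid',(321,193),.043),('lidL',(216,211.5),.046),('lidR',(430,209.5),.046),('backL',(227,338),.046),('backR',(421,335),.046),('wallL',(219,200),.0),('wallR',(427,197.5),.0)):
    P=onz(w,[uv],z)[0]; print(n,P.round(4),'tool',((P-o['tcp_pos'])@M).round(4))
```

```text
tip [ 0.4831 -0.2715  0.041 ] tool [ 0.1198 -0.0045 -0.0141]
L [ 0.494  -0.2831  0.043 ] tool [ 0.1178 -0.0132 -0.0008]
R [ 0.4982 -0.2659  0.043 ] tool [ 0.1178  0.0045 -0.0008]
tabmid [ 0.496  -0.2747  0.043 ] tool [ 0.1178 -0.0046 -0.0008]
lidL [ 0.4897 -0.367   0.046 ] tool [ 0.1146 -0.0958  0.015 ]
lidR [ 0.5321 -0.186   0.046 ] tool [0.1151 0.0901 0.0132]
backL [ 0.6154 -0.3989  0.046 ] tool [ 0.115  -0.097   0.1446]
backR [ 0.6573 -0.2139  0.046 ] tool [0.1156 0.0927 0.1415]
wallL [ 0.4889 -0.3799  0.    ] tool [ 0.1606 -0.1086  0.0171]
wallR [ 0.5364 -0.1746  0.    ] tool [0.1612 0.1021 0.0145]
```

Tab: tip at (321,177), base row 210, column 321; it sticks out 28 mm, which fits. Tool shift needed: y −4.5 mm, z −6 mm (gripping about 20 mm out from the wall). Descending and pinching.

carry_out --targets '[0.06,0.03,-0.0045,-0.006,0,0,0,0.06,0.07,-0.0045,-0.006,0,0,0,0.06,0.11,-0.0045,-0.006,0,0,0,0.06,0.1355,-0.0045,-0.006,0,0,0,0.06,0.1355,-0.0045,-0.006,0,0,0,0.06,0.1355,-0.0045,-0.006,0,0,0,0.04,0.1355,-0.0045,-0.006,0,0,0,0.028,0.1355,-0.0045,-0.006,0,0,0,0.01,0.1355,-0.0045,-0.006,0,0,0,0.01,0.1355,-0.0045,-0.006,0,0,0,0.01,0.1355,-0.0045,-0.006,0,0,0]' --squeeze 25

```text
clock: 9.65
tcp_pos: [0.4917, -0.273, 0.0262]
orientation: [0.189, 1.558, -0.185]
contact_force: [-1.2, 1.3, 5.5]
grip_width: 0.0193
```

Run:
```python
from h import *
st(); f=r.grab_frame('side'); cv2.imwrite('pics/s6.png',cv2.resize(f[80:220,310:470],None,fx=4,fy=4,interpolation=2))
```

```text
{'clock': 9.65, 'tcp_pos': [0.4917, -0.273, 0.0262], 'orientation': [0.1894, 1.5577, -0.1852], 'contact_force': [-1.1999, 1.2581, 5.4728], 'grip_width': 0.0193}
```

View pics/s6.png

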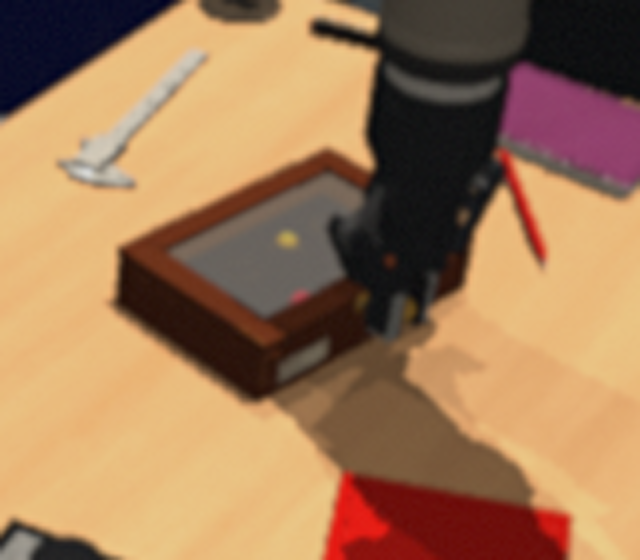

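Pinched on the tab at 19.3 mm opening. Raising along the arc (radius about 152 mm), first to 24°.

carry_out --targets '[0.01,-0.0053,0,0.0002,0,0,0,0.01,-0.0106,0,0.0006,0,0,0,0.01,-0.0159,0,0.0012,0,0,0,0.01,-0.0211,0,0.002,0,0,0,0.01,-0.0264,0,0.003,0,0,0,0.01,-0.0315,0,0.0042,0,0,0,0.01,-0.0366,0,0.0055,0,0,0,0.01,-0.0417,0,0.007,0,0,0,0.01,-0.0467,0,0.0087,0,0,0,0.01,-0.0517,0,0.0105,0,0,0,0.01,-0.0615,0,0.0148,0,0,0,0.01,-0.0615,0,0.0148,0,0,0]' --squeeze 25

```text
clock: 11.2
tcp_pos: [0.5063, -0.2765, 0.0885]
orientation: [0.189, 1.557, -0.185]
contact_force: [3.5, 2.8, -3.3]
grip_width: 0.0188
```

carry_out --targets '[0.01,-0.0043,0,0.0023,0,0,0,0.01,-0.0086,0,0.0047,0,0,0,0.01,-0.0131,0,0.0074,0,0,0,0.01,-0.0176,0,0.0102,0,0,0,0.01,-0.0219,0,0.0133,0,0,0,0.01,-0.0262,0,0.0164,0,0,0,0.01,-0.0304,0,0.0198,0,0,0,0.01,-0.0345,0,0.0232,0,0,0,0.01,-0.0403,0,0.0285,0,0,0,0.01,-0.044,0,0.0324,0,0,0,0.01,-0.044,0,0.0324,0,0,0,0.01,-0.044,0,0.0324,0,0,0]' --squeeze 25

```text
clock: 12.7
tcp_pos: [0.5378, -0.2838, 0.1328]
orientation: [0.189, 1.557, -0.184]
contact_force: [2.8, 3.6, -3.4]
grip_width: 0.0192
```

Run:
```python
from h import *
o=st(); f=r.grab_frame('side'); g=r.grab_frame('wrist')
cv2.imwrite('pics/s7.png',np.hstack([cv2.resize(f[60:240,220:460],(640,480),interpolation=2)])); cv2.imwrite('pics/w7.png',g)
M=R.from_rotvec(o['orientation']).as_matrix(); print('d tool',((np.array(o['tcp_pos'])-[.4917,-.273,.0262])@M).round(4))
```

```text
{'clock': 12.7, 'tcp_pos': [0.5378, -0.2838, 0.1328], 'orientation': [0.1892, 1.5569, -0.1843], 'contact_force': [2.7934, 3.5503, -3.4285], 'grip_width': 0.0192}
d tool [-0.1063  0.0007  0.0479]
```

View pics/s7.png

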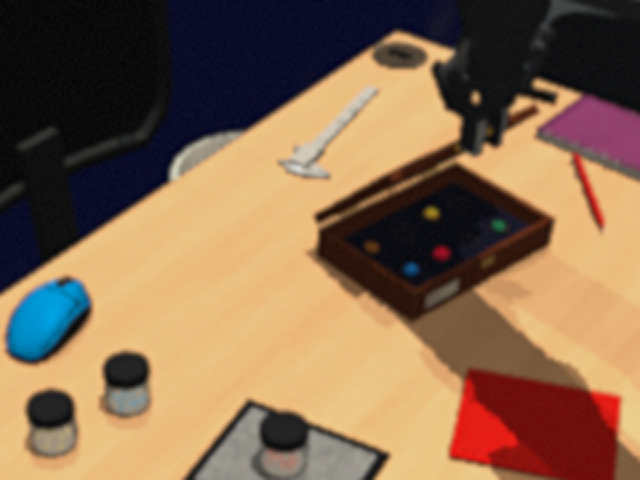

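The lid is up, held by the tab, and the jar is still upright on the pad. Checking the angle from the lid's near front corner (crop 318,217, full frame about 339,141).

Run:
```python
from h import *
s=cam('side'); x=np.array([.971,-.239,0])
F=np.array([(.5321+.5384)/2,-.186,0]); Rr=np.array([.4905,-.3657,0])
for t in(35,40,45,50,55):
    c,n=np.cos(np.radians(t)),np.sin(np.radians(t))
    q=[(.132+l)*1 for l in(0,)]
    P=[C+x*(.132-.132*c+h*n)+[0,0,.036+.132*n+h*c] for C in(F,Rr) for h in(0,.01)]
    print(t,((proj(s,P)-[220,60])*2.667).round(0).tolist())
f=cv2.imread('pics/s7.png'); cv2.imwrite('pics/s8.png',cv2.resize(f[90:330,290:570],(784,672)[:2] if 0 else (700,600),interpolation=2))
st()
```

```text
35 [[404.0, 208.0], [400.0, 197.0], [549.0, 139.0], [546.0, 128.0]]
40 [[399.0, 195.0], [395.0, 184.0], [545.0, 127.0], [541.0, 117.0]]
45 [[394.0, 183.0], [389.0, 172.0], [540.0, 115.0], [535.0, 105.0]]
50 [[388.0, 171.0], [382.0, 160.0], [534.0, 104.0], [529.0, 95.0]]
55 [[381.0, 159.0], [375.0, 149.0], [528.0, 93.0], [522.0, 84.0]]
{'clock': 12.8, 'tcp_pos': [0.5377, -0.2838, 0.1327], 'orientation': [0.1892, 1.5569, -0.1843], 'contact_force': [4.1079, 4.3076, -3.7696], 'grip_width': 0.0192}
```

View pics/s8.png

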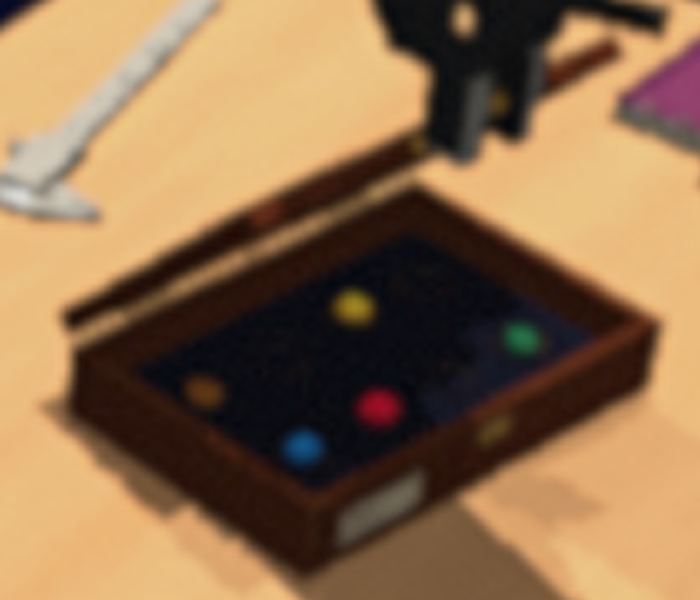

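The lid's far front corner is at (538,110), midway between the two corners predicted for 45° (540,115 and 535,105). Handing in.

Run:
```python
from h import *
st(); print(r.hand_in())
```

```text
{'clock': 12.8, 'tcp_pos': [0.5377, -0.2838, 0.1327], 'orientation': [0.1892, 1.5569, -0.1843], 'contact_force': [4.1079, 4.3076, -3.7696], 'grip_width': 0.0192}
the job is handed in; nothing more can be done
None
```

The jar is standing upright near the middle of the felt pad, and the lid is held open at about 45° by its brass tab. I handed the job in at 12.8 s with the grip still on; it reported no verdict.

- **Jar:** after release, the side view showed it upright and wholly inside the black frame. The pad centre measured from two cameras agreed to about 3 mm.
- **Lid angle:** the arm's path gives 45°, and the lid's far front corner in the last picture matches 45° to within about 1°. The near front corner could not be checked: the pixel I first picked for it, (318,217), did not match its predicted position (about 389–394, 172–183). I think that point was the far end of the lid's edge, at the hinge.
- **Hold:** the grip on the tab was 19.2 mm wide and the force about 7 N.
- **Other items:** the two other jars, in the last side view, looked undisturbed. The loupe was last seen in its place during the jar pick-up, and the arm did not go near it afterwards.

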